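Fit the slow-speed cog on the dough mixer's keyed hub

TASK

The dough mixer is to run at slow speed: put the large drive cog (the one with a single keyway in its bore) onto the tapered hub of the round mixer base, turned so that its keyway slides over the hub's key and the cog sits fully home, flat on the base. Let go of it, and leave the small cog where it lies.

Things in the scene. Friction and masses are not known exactly. Their poses are not given: they have to be found in the camera images.
- big_cog_grip (a point): Large loose grey cog, 0.16 kg: wheel 100 across, 16 thick (mm), with two upright grip wings 40 long along its x; outer faces 50 apart along y, tops 52 above the underside. Point: on the axis between the wings, 39 above the underside; pinch the wings along y here, tips above the wheel. Bore radius 18 with one keyway, 20 wide, out to 31 from the axis, towards -x. z up; yaw within 0.8 rad of 0.
- small_cog_grip (a point): Small grey cog, a bystander that does not fit the hub: 66 mm across, 16 thick, square 22 mm bore, two wings 40 mm apart over their outer faces, 52 high. This point is on its axis, 39 mm above its underside.
- hub_seat (a point): Round white mixer base, fixed, 160 across; black flat top (seat) 62 high. Point: on the hub's axis at seat height; the cog's underside centre goes here, its x along this x (13 degrees of play). Steel hub tapers from radius 16 at the seat to 3 at its tip, 46 up. One key, 8 thick, roof-shaped top 26 up, runs out to 27 from the axis towards -x (the dial side). z up; yaw within 0.4 rad of 0. In mm.
Not all that is in view belongs to the job. What is shaped like the part that bears big_cog_grip but orange or red is not meant.

How it is judged:
By the outcome, as a careful person would: the job done as asked, in the order asked, and still so for the second after the job is handed in, with the robot touching nothing.
It also fails if it takes over 38 s, if anything falls off the work surface, if the arm or the gripper's body presses on something with over 40 N, if the wrist force passes 120 N, or if a joint passes its speed limit or range.

ROBOT

A 6-joint arm with a two-finger parallel gripper is mounted at the origin on a cart in front of the work surface, level with it; the furniture and walls round the work are solid. World frame = base frame: x ahead of the robot, y to its left, z up, the work surface at z = 0. Lengths are in m, angles in rad, forces in N, time in s.
With the tool pointing down it reaches from about 0.275 to 0.825 m from the base axis. Payload 4.9 kg.
Tool frame: the origin (TCP) lies midway between the tips of the shut fingers; the grasp point (between the pads) lies 19 mm behind it (grip_point_offset is the distance from the TCP to the grasp point, in m); z points along the fingers, x is the direction in which the jaws open and shut, and the axes are right-handed (so a half turn about z gives the same grasp; the last joint's range is limited). The gripper opens to 85 mm and grips with 20 to 120 N. Pads are 22 mm wide; open, the fingers measure 114 mm over their backs; the gripper's body (76 mm by 85 mm) begins 54 mm behind the grasp point. The pads swing forward as they close: fully open they stand 13 mm farther back than shut.
Start: joints at [-1.253, 0.326, -0.193, 1.052, 0, 1.437], TCP at [0.24, -0.495, 0.231] pointing down, gripper open.
Joint ranges: [-2.65, 2.65], [-0.97, 1.79], [-1.3, 1.35], [-1.93, 2.1], [-1.47, 1.37], [-3.14, 3.14]. Speed limits (rad/s): [2.57, 2.57, 3.14, 3.14, 3.14, 3.14].

INTERFACE

Orientations are given as a rotation vector (axis times angle).
In Python, from cell import * gives the robot as it stands. Calls block until the motion is done:
- movep(position, orientation): joint-space move of the TCP to a pose.
- move_l(position, velocity=0.15, rot=None, until_force=None): straight line of the TCP; rot=None keeps the orientation; velocity is the mean speed in m/s. With until_force (N) it stops when the force on the tool has changed by that much, and returns True; else False.
- set_joints(angles): joint-space move.
- let_go() and grab(newtons=None): open the fingers fully, or close them until they stop; newtons is the grip in N (None keeps the last).
- sleep(seconds).
- ik(position, orientation): joint angles nearest the present ones, or None.
- get_state(): the state.
- grab_frame(name): name is "side" or "top"; returns a dict with "img" (384x512x3 uint8, red, green, blue), "fx", "fy", "cx", "cy" (pixels), "cam_to_world" (4x4, takes a point from camera to world coordinates). Camera axes: x right, y down, z forward; pixel columns grow to the right and rows downward; lengths in m; the calibration is good to about 2 mm. A picture is of the moment at which its call begins. There is no depth.
A pose or a line that the arm cannot do raises MotionError and nothing moves.
- sign_off(): hands the job in, once; it reports no verdict.
Trained networks look in the newest picture that a camera, given by its name, has taken for a name from the list of things; names that differ only in an ending like _2 or _b are one class to them, and where a whole thing is asked for, a point or a joint stands for the part that bears it (a point fixed in the world has none). Each returns a list of dicts, best first, with "score" (0 to 1); they miss things now and then, are a little off and sometimes report something else, mostly with a low value. They report only what shows in the picture. A call takes as long as a camera call. They do not tell look-alikes from the thing itself.
- spot_in(camera, name): "centre" ([column, row] in pixels, amid what is visible of it).
- silhouettes(camera, name): "mask" (384x512 bool, what is visible of it) and "centre" ([column, row] in pixels, amid what is visible of it).
- tip_of(camera, name): "centre" ([column, row] in pixels: a listed point, or the origin of a listed thing).
The state is a dict: "clock": time; "q": joint angles; "joint_velocities": joint speeds; "tau": joint torques, N m; "position": TCP position; "eef_rot": TCP orientation; "contact_force": force on the tool from outside, world axes, zero at the start; "wrist_torque": the same for the moment, N m; "finger_gap": opening from 0.0 (shut) to 1.0 (fully open).
Only numpy, scipy, OpenCV 4.12 (cv2) and the standard library are available. Lean on these libraries where they do the work, as an engineer would, in place of code of your own. Each camera call takes 0.05 s, during which the arm holds its last target.

## Working session

There is one attempt and no reset: what is moved stays moved. The work goes in short steps, each a Python script; the robot and the scene stay as the last script left them, time stands still between calls to the robot, and variables do not carry over. Pictures are saved under pics/ and viewed, and the job is handed in when it is done.

```bash
ls; mkdir -p pics; python3 - <<'E'
from cell import *
import cv2, numpy as np
s=get_state(); print(s['clock'],s['position'],s['eef_rot'],s['finger_gap'])
for c in ['side','top']:
    f=grab_frame(c); cv2.imwrite(f'pics/{c}0.png',cv2.cvtColor(f['img'],cv2.COLOR_RGB2BGR))
    print(c,f['fx'],f['fy'],f['cx'],f['cy'],np.round(f['cam_to_world'],4).tolist())
    for n in ['big_cog_grip','small_cog_grip','hub_seat']:
        for fn in (tip_of,spot_in):
            print(c,n,fn.__name__,[(np.round(d['centre'],1).tolist(),round(d['score'],2)) for d in fn(c,n)])
E
```

```text
pics
0.0 [ 0.23994165 -0.49424208  0.23050658] [-2.66164203e+00  1.66682540e+00  2.08823090e-03] 1.005041322955455
side 376.1151058189449 376.1151058189449 252.21959701492327 189.07553792944174 [[0.994, -0.0315, 0.105, 0.3567], [-0.1095, -0.3457, 0.9319, -0.9769], [0.0069, -0.9378, -0.3471, 0.4291], [0.0, 0.0, 0.0, 1.0]]
side big_cog_grip call [([290.1, 208.5], 0.79), ([232.0, 208.5], 0.68), ([247.5, 160.9], 0.68)]
side big_cog_grip call [([228.9, 218.8], 0.6), ([244.3, 168.3], 0.57)]
side small_cog_grip call [([298.0, 258.3], 0.64)]
side small_cog_grip call [([298.3, 270.0], 0.78)]
side hub_seat call [([263.1, 173.1], 0.57)]
side hub_seat call [([261.1, 182.3], 0.82)]
top 357.1944472371733 357.1944472371733 259.33843271910183 189.96082624539133 [[-0.019, -0.9987, 0.0475, 0.4246], [-0.9996, 0.0199, 0.0185, -0.0222], [-0.0194, -0.0471, -0.9987, 1.0402], [0.0, 0.0, 0.0, 1.0]]
top big_cog_grip call [([287.2, 159.1], 0.76), ([283.7, 210.9], 0.69), ([139.5, 187.0], 0.56)]
top big_cog_grip call [([147.4, 186.0], 0.9), ([282.1, 161.9], 0.86), ([283.3, 206.8], 0.59)]
top small_cog_grip call [([375.6, 173.8], 0.58)]
top small_cog_grip call [([371.2, 171.2], 0.76)]
top hub_seat call [([202.0, 172.0], 0.77)]
top hub_seat call [([205.2, 175.4], 0.89)]
```

```bash
python3 -c "
import cv2
for c in ['side','top']:
    i=cv2.imread(f'pics/{c}0.png')
    cv2.imwrite(f'pics/{c}0z.png',cv2.resize(i[90:300,100:420] if c=='side' else i[100:300,100:420],None,fx=2.5,fy=2.5,interpolation=cv2.INTER_CUBIC))
"
```

```text
(no output)
```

View pics/side0z.png

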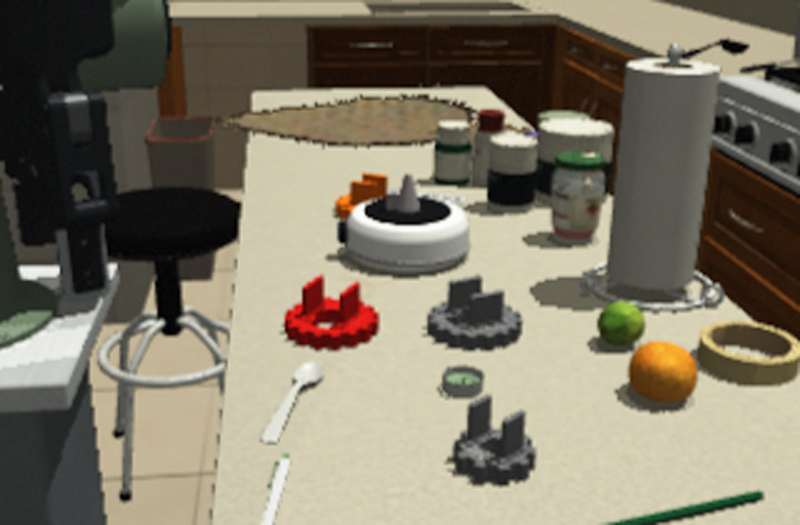

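View pics/top0z.png

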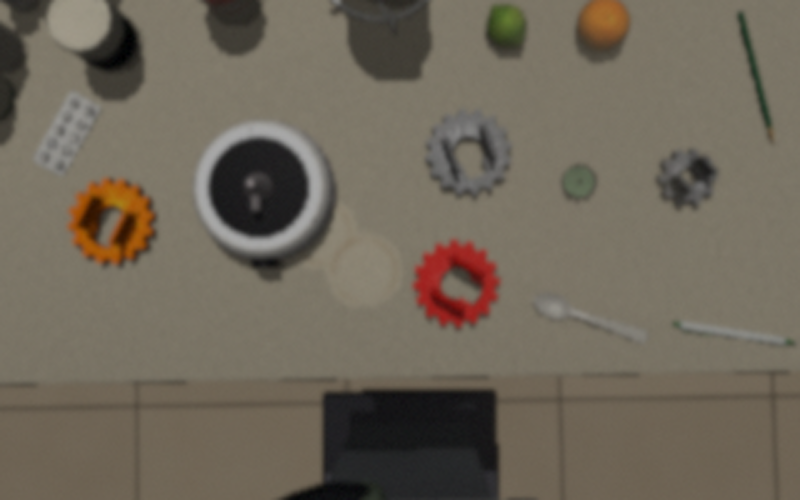

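View pics/side0.png

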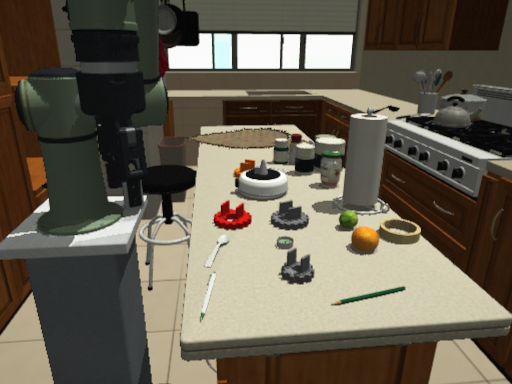

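```bash
python3 -c "
import cv2
i=cv2.imread('pics/top0.png'); s=cv2.imread('pics/side0.png')
def z(im,c,r,h,n): cv2.imwrite(n,cv2.resize(im[r-h:r+h,c-h:c+h],(560,560),interpolation=cv2.INTER_NEAREST))
import numpy as np
def zz(im,c,r,h): return cv2.resize(im[r-h:r+h,c-h:c+h],(400,400),interpolation=cv2.INTER_NEAREST)
cv2.imwrite('pics/zt.png',np.hstack([zz(i,205,176,40),zz(i,287,162,25)]))
cv2.imwrite('pics/zs.png',np.hstack([zz(s,263,180,32),zz(s,290,215,25)]))
"
```

```text
(no output)
```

View pics/zt.png

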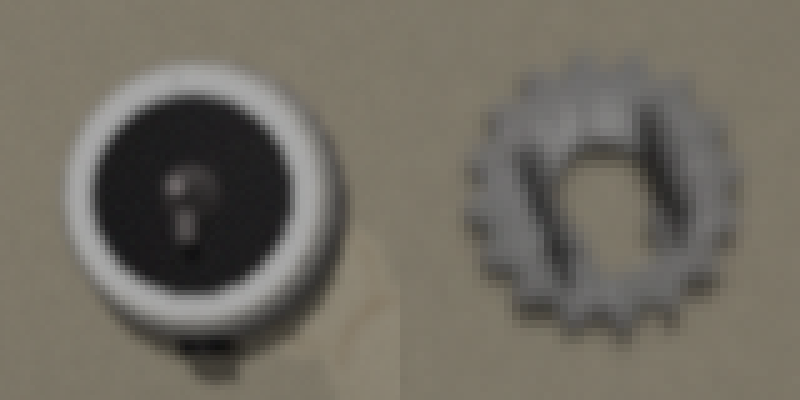

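View pics/zs.png

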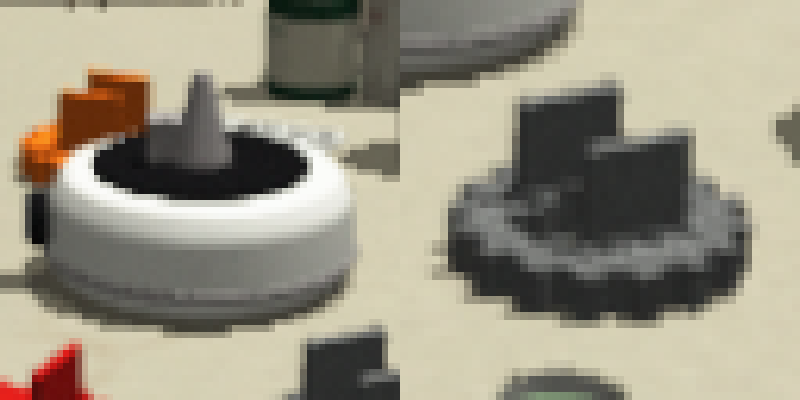

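```bash
cat > h.py <<'E'
from cell import *
import numpy as np, cv2
def ray(f,uv,z):
    T=np.array(f['cam_to_world']); d=T[:3,:3]@np.array([(uv[0]-f['cx'])/f['fx'],(uv[1]-f['cy'])/f['fy'],1.])
    o=T[:3,3]; return (o+d*(z-o[2])/d[2])
def proj(f,P):
    T=np.array(f['cam_to_world']); p=(np.atleast_2d(P)-T[:3,3])@T[:3,:3]
    return np.c_[p[:,0]/p[:,2]*f['fx']+f['cx'],p[:,1]/p[:,2]*f['fy']+f['cy']]
def draw(f,lines,crop,name,k=10):
    c,r,h=crop; im=cv2.cvtColor(f['img'],cv2.COLOR_RGB2BGR)[r-h:r+h,c-h:c+h]
    im=cv2.resize(im,None,fx=k,fy=k,interpolation=cv2.INTER_CUBIC)
    for L,col in lines:
        q=(proj(f,L)-[c-h,r-h]+.5)*k
        cv2.polylines(im,[q.astype(int)],False,col,1)
    return im
def circ(c,r,z): a=np.linspace(0,2*np.pi,73); return np.c_[c[0]+r*np.cos(a),c[1]+r*np.sin(a),0*a+z]
def loc(c,yaw,P): 
    P=np.array(P,float); R=np.array([[np.cos(yaw),-np.sin(yaw),0],[np.sin(yaw),np.cos(yaw),0],[0,0,1]]); return P@R.T+np.array(c)
def cog(c,yaw):
    L=[(circ(c,.05,c[2]),(0,0,255)),(circ(c,.05,c[2]+.016),(0,255,255))]
    for s in (1,-1): L.append((loc(c,yaw,[[-.02,s*.025,.016],[.02,s*.025,.016],[.02,s*.025,.052],[-.02,s*.025,.052],[-.02,s*.025,.016]]),(0,255,0)))
    L.append((loc(c,yaw,[[-.01,-.01,.016]]*0+[[-.015,.01,.016],[-.031,.01,.016],[-.031,-.01,.016],[-.015,-.01,.016]]),(255,0,255)))
    return L
def hub(c,yaw):
    z=c[2]
    return [(circ(c,.08,.0),(255,0,0)),(circ(c,.016,z),(0,255,0)),(circ(c,.003,z+.046),(0,255,0)),
      (loc(c,yaw,[[-.09,0,-.03],[-.027,0,0],[-.027,0,.026],[0,0,.026]]),(0,0,255))]
E
python3 - <<'E'
from h import *
F={c:grab_frame(c) for c in('side','top')}
s,t=F['side'],F['top']
W=[ray(s,u,.052) for u in [(289,207.5),(301.5,206.9),(279.9,202.1),(292,200.6)]]
print(np.round(W,4).tolist()); c0=np.mean(W,0); print('cog mid',c0,'yaws',[np.arctan2(*(W[i+1]-W[i])[[1,0]]) for i in(0,2)])
for cam,f in F.items():
    for n,z in(('big_cog_grip',.039),('hub_seat',.062)):
        grab_frame(cam)
        print(cam,n,[np.round(ray(f,d['centre'],z),4).tolist() for d in tip_of(cam,n)])
        m=silhouettes(cam,n)
        print('  sil',[(np.round(d['centre'],1).tolist(),int(d['mask'].sum()),round(d['score'],2)) for d in m])
# black disc, hub tip
g=t['img'].astype(int)
d=(g.sum(2)<170).astype(np.uint8); d[:, :175]=0; d[:,235:]=0; d[:140]=0; d[212:]=0
n,lab,st,ce=cv2.connectedComponentsWithStats(d); k=1+np.argmax(st[1:,4]); cs,_=cv2.findContours((lab==k).astype(np.uint8),0,2)
print('black',st[1:],cv2.minEnclosingCircle(cs[0])); e=cv2.fitEllipse(cv2.convexHull(cs[0])); print(e, ray(t,e[0],.062))
print('dial top', ray(t,(204.6,210),.03))
print('hub tip side', ray(s,(263-32+202/6.25,180-32+72/6.25),.108),'top',ray(t,(205-40+175/5,176-40+186/5),.108))
E
```

```text
[[0.5496, -0.1078, 0.052], [0.5824, -0.1069, 0.052], [0.5329, -0.0697, 0.052], [0.567, -0.0623, 0.052]]
cog mid [ 0.55798677 -0.08665562  0.052     ] yaws [np.float64(0.026250010199042204), np.float64(0.21432546691548168)]
side big_cog_grip [[0.5603, -0.0882, 0.039], [0.3954, -0.0674, 0.039], [0.489, 0.3557, 0.039]]
  sil [([291.9, 215.0], 798, 0.81), ([231.2, 219.6], 749, 0.64), ([242.5, 166.9], 171, 0.61)]
side hub_seat [[0.5175, 0.1712, 0.062]]
  sil [([260.8, 184.1], 1309, 0.56), ([292.4, 218.5], 786, 0.33)]
top big_cog_grip [[0.484, 0.3363, 0.039], [0.5555, -0.0906, 0.039], [0.4063, -0.066, 0.039]]
  sil [([282.4, 203.7], 627, 0.71), ([146.9, 189.7], 810, 0.64), ([282.2, 155.0], 730, 0.62)]
top hub_seat [[0.5078, 0.148, 0.062]]
  sil [([204.5, 174.7], 2556, 0.61)]
black [[ 184  156   38   38 1067]
 [ 199  185   33   23  114]] ((202.9393768310547, 174.49444580078125), 18.945934295654297)
((202.94700622558594, 174.52633666992188), (37.44269943237305, 37.73445510864258), 30.95094108581543) [0.51685745 0.15057897 0.062     ]
dial top [0.41897182 0.15269716 0.03      ]
hub tip side [0.51756959 0.14662754 0.108     ] top [0.51617851 0.15018135 0.108     ]
```

```bash
python3 - <<'E'
from h import *
t=grab_frame('top'); s=grab_frame('side')
for i,(yc,yh) in enumerate([(0.2,0.0)]):
    C=cog((.557,-.088,0),yc); H=hub((.5168,.1495,.062),yh)
    cv2.imwrite('pics/ovT.png',np.hstack([draw(t,H,(205,178,40),0,5),draw(t,C,(287,162,25),0,8)]))
    cv2.imwrite('pics/ovS.png',np.hstack([draw(s,H,(263,180,40),0,5),draw(s,C,(290,215,25),0,8)]))
E
```

```text
(no output)
```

View pics/ovT.png

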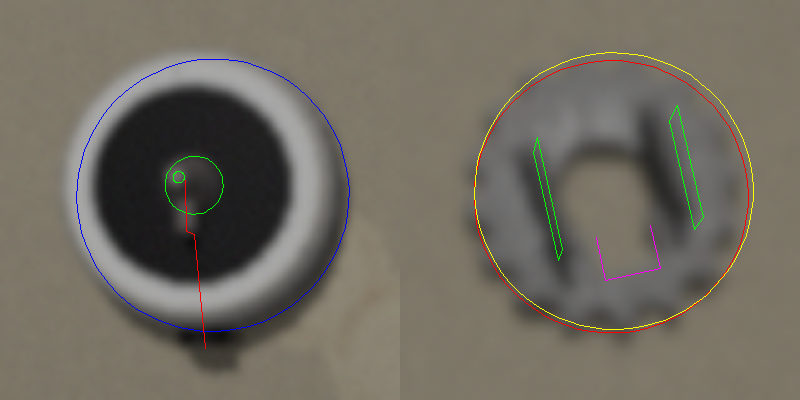

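View pics/ovS.png

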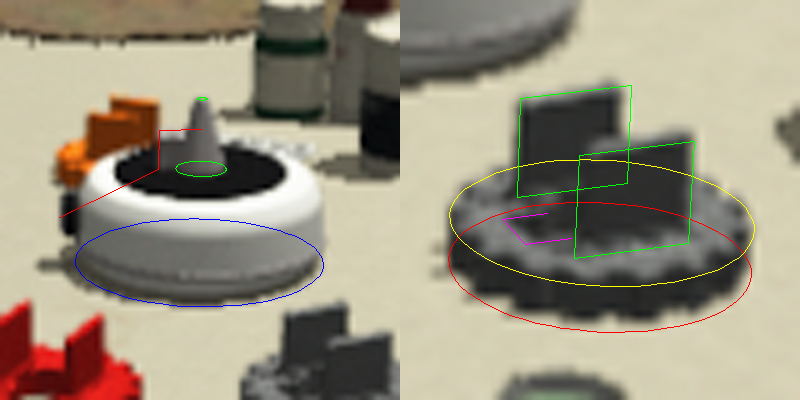

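```bash
cat > fit.py <<'E'
from h import *
from scipy.optimize import minimize
def rend(f,polys,K=4):
    im=np.zeros((384*K,512*K),np.uint8)
    for P in polys:
        q=(proj(f,P)+.5)*K
        cv2.fillConvexPoly(im,cv2.convexHull(np.round(q*16).astype(np.int32)),1,shift=4)
    return cv2.resize(im.astype(np.float32),(512,384),interpolation=cv2.INTER_AREA)
def cogp(c,yaw,th=.006,R=.048):
    out=[np.r_[circ(c,R,c[2]),circ(c,R,c[2]+.016)]]
    for s in(1,-1): out.append(loc(c,yaw,[[x,s*y,z] for x in(-.02,.02) for y in(.025,.025-th) for z in(.0,.052)]))
    return out
if __name__=='__main__':
    t=grab_frame('top'); s=grab_frame('side')
    def seg(f,cam,c,r,h):
        i=f['img'].astype(float)
        m=np.zeros((384,512),bool); w=i[r-h:r+h,c-h:c+h]
        if cam=='side': k=w.sum(2)<430
        else: k=(w[...,0]-w[...,2])<10
        k=k.astype(np.uint8); n,lab,st,ce=cv2.connectedComponentsWithStats(k); L=1+np.argmax(st[1:,4])
        k=(lab==L).astype(np.uint8); m[r-h:r+h,c-h:c+h]=k; return m
    print(t['img'][162,310],t['img'][145,287],s['img'][240,300],s['img'][213,275])
    ms=seg(s,'side',291,217,24); mt=seg(t,'top',287,162,25)
    cs,_=cv2.findContours(mt.astype(np.uint8),0,1); mt=cv2.drawContours(np.zeros((384,512),np.uint8),cs,-1,1,-1)
    cs,_=cv2.findContours(ms.astype(np.uint8),0,1)
    print(ms.sum(),mt.sum(),[np.array(np.nonzero(m)).mean(1) for m in(ms,mt)])
    cv2.imwrite('pics/masks.png',np.hstack([cv2.resize(np.uint8(m[r-25:r+25,c-25:c+25])*255,(400,400),interpolation=0) for m,c,r in((ms,291,217),(mt,287,162))]))
    def cost(p,which):
        v=0
        if 's' in which: v+=np.abs(rend(s,cogp((p[0],p[1],0),p[2]))-ms).sum()
        if 't' in which: v+=np.abs(rend(t,cogp((p[0],p[1],0),p[2]))-mt).sum()
        return v
    for w in('s','t','st'):
        b=min((minimize(cost,[.555,-.087,y],args=(w,),method='Nelder-Mead',options=dict(initial_simplex=[[.555,-.087,y],[.559,-.087,y],[.555,-.083,y],[.555,-.087,y+.15]],xatol=1e-4)) for y in(0,.15,.3)),key=lambda r:r.fun)
        print(w,b.x,b.fun)
    p=b.x; C=cog((p[0],p[1],0),p[2])
    cv2.imwrite('pics/ov2.png',np.hstack([draw(s,C,(290,215,25),0,8),draw(t,C,(287,162,25),0,8)]))
E
python3 fit.py
```

```text
[124 117 102] [116 113 106] [214 209 180] [126 127 124]
803 856 [array([217.06849315, 289.0747198 ]), array([160.80373832, 286.82476636])]
s [ 0.55638535 -0.08484499  0.33654814] 48.25
t [ 0.55717498 -0.08337466 -0.11088014] 60.0625
st [ 0.55673086 -0.08417623  0.30671123] 111.4375
```

```bash
sleep 1
```

```text
(no output)
```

View pics/masks.png

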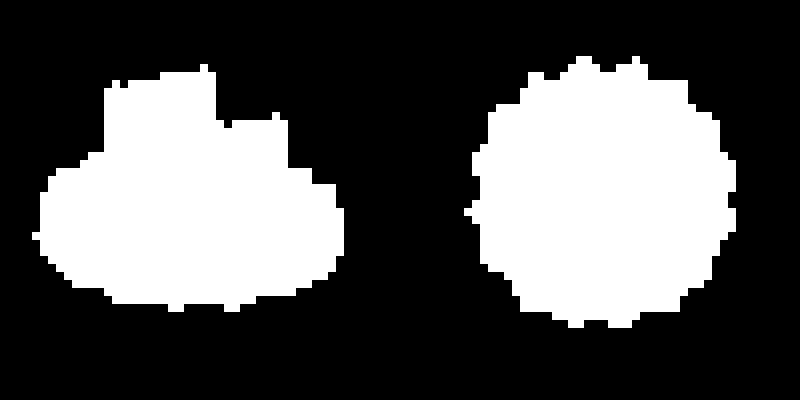

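View pics/ov2.png

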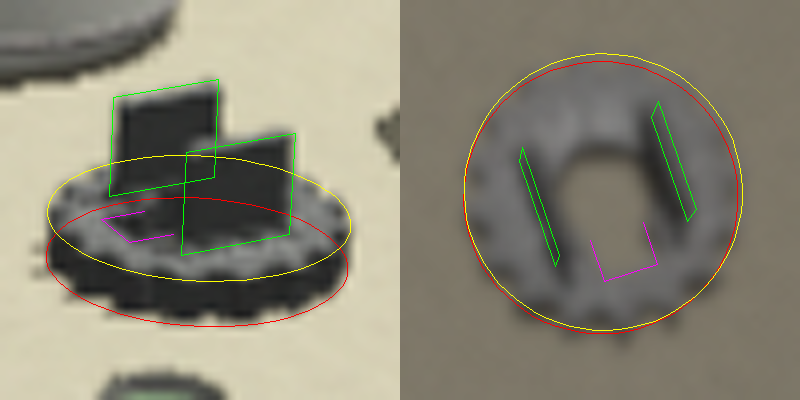

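```bash
cat >> h.py <<'E'
def rv(yaw):
    p=yaw-np.pi/2; return np.array([np.cos(p/2),np.sin(p/2),0])*np.pi
def st(m=''):
    s=get_state(); print(m,round(s['clock'],2),np.round(s['position'],4),np.round(s['contact_force'],1),np.round(s['wrist_torque'],2),round(s['finger_gap'],3))
E
python3 - <<'E'
from h import *
print({k:v for k,v in get_state().items() if 'grip' in k}); 
st('0')
movep([.556,-.086,.13],rv(.27)); st('above')
t=grab_frame('side'); cv2.imwrite('pics/ab.png',draw(t,cog((.556,-.086,0),.27),(290,200,50),0,6))
print(move_l([.556,-.086,.021],velocity=.12,until_force=8)); st('down')
t=grab_frame('side'); cv2.imwrite('pics/dn.png',draw(t,[],(290,200,50),0,6))
E
```

```text
{}
0 1.6 [ 0.2402 -0.4948  0.2313] [-0.7  1.   0.1] [ 0.02  0.05 -0.03] 0.998
above 3.51 [ 0.5561 -0.0869  0.1302] [-0.3 -0.7 -0.4] [-0.01  0.   -0.04] 0.999
False
down 4.62 [ 0.5566 -0.0862  0.0217] [-0.5  0.2  0.3] [-0.02  0.06  0.02] 1.003
```

```bash
python3 -c "
import cv2,numpy as np
cv2.imwrite('pics/abdn.png',cv2.resize(np.hstack([cv2.imread('pics/ab.png'),cv2.imread('pics/dn.png')]),(800,400)))"
```

```text
(no output)
```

View pics/abdn.png

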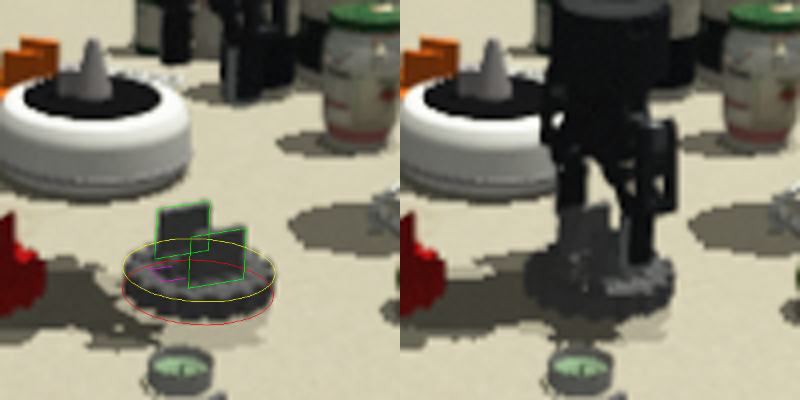

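```bash
python3 - <<'E'
from h import *
grab(50); st('grab')
move_l([.556,-.086,.165],velocity=.2); st('lift')
movep([.517,.150,.165],rv(0.0)); st('over')
sleep(.2)
p=get_state()['position']
s=grab_frame('side'); t=grab_frame('top')
c=(p[0],p[1],p[2]-.021)
H=hub((.517,.150,.062),0)
cv2.imwrite('pics/ov3.png',np.hstack([draw(s,cog(c,0)+H,(263,160,40),0,5),draw(t,cog(c,0)+H,(205,178,40),0,5)]))
cv2.imwrite('pics/ov3r.png',np.hstack([draw(s,[],(263,160,40),0,5),draw(t,[],(205,178,40),0,5)]))
E
```

```text
grab 5.09 [ 0.5565 -0.0859  0.0219] [-2.   1.8  5.2] [0.31 0.23 0.09] 0.585
lift 5.96 [ 0.555  -0.0858  0.1638] [ 0.5  0.5 -1.9] [ 0.04  0.03 -0.01] 0.582
over 10.55 [0.517  0.1499 0.165 ] [ 0.3  0.3 -2.2] [0.03 0.01 0.03] 0.58
```

View pics/ov3.png

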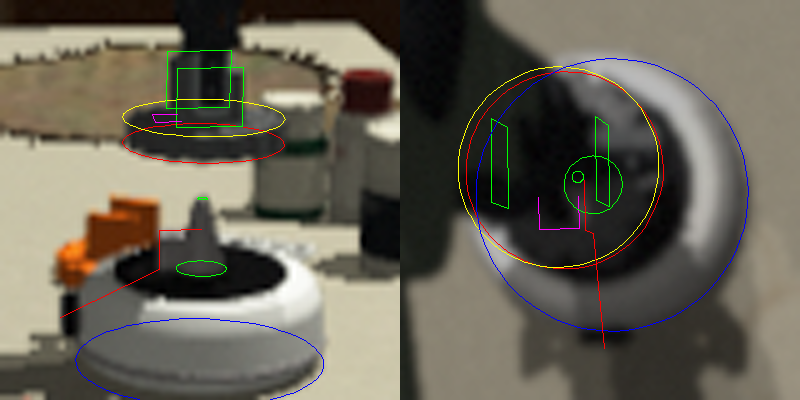

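View pics/ov3r.png

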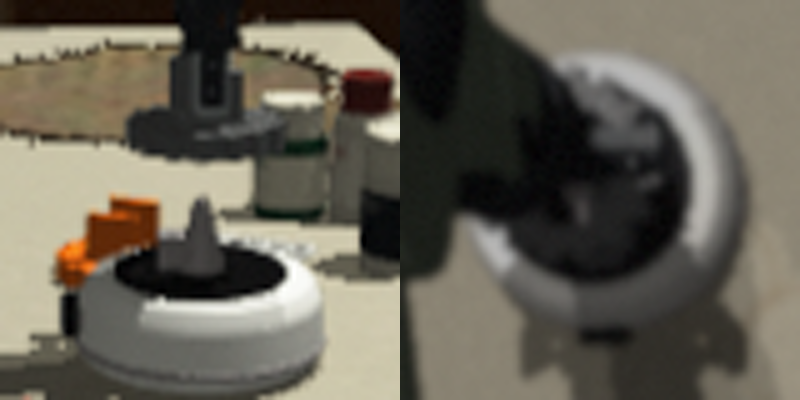

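```bash
python3 - <<'E'
from h import *
move_l([.5155,.150,.110],velocity=.12,until_force=6); st('a')
print(move_l([.5155,.150,.082],velocity=.05,until_force=6)); st('b')
sleep(.2); st('c')
p=get_state()['position']
s=grab_frame('side'); t=grab_frame('top')
c=(.517,.150,.062)
cv2.imwrite('pics/ov4.png',np.hstack([draw(s,cog(c,0),(263,180,40),0,5),draw(s,[],(263,180,40),0,5)]))
E
```

```text
a 11.46 [0.5158 0.15   0.1103] [ 0.4 -0.4 -1.8] [ 0.02 -0.03  0.02] 0.583
True
b 11.98 [0.5152 0.1499 0.0835] [0.2 0.3 2.6] [ 0.11 -0.07  0.06] 0.583
c 12.18 [0.5152 0.1499 0.0835] [ 1.3 -0.2  2.7] [ 0.12 -0.33  0.04] 0.587
```

View pics/ov4.png

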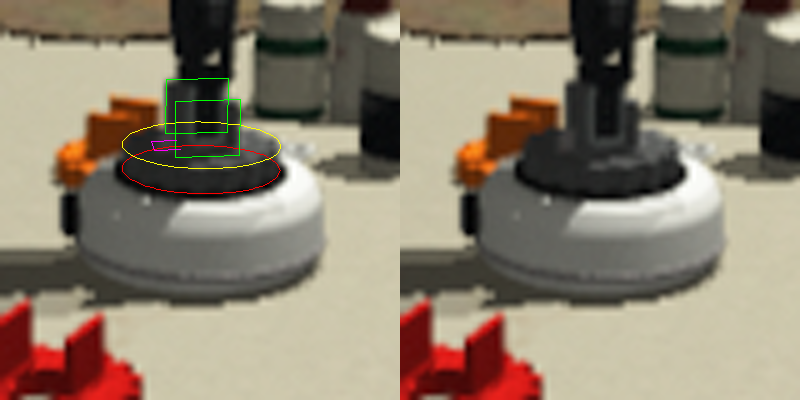

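```bash
python3 - <<'E'
from h import *
let_go(); st('open')
p=get_state()['position']
move_l([p[0],p[1],.20],velocity=.2); st('up')
movep([.40,-.15,.25],rv(0)); st('away')
s=grab_frame('side'); t=grab_frame('top')
c=(.517,.150,.062)
cv2.imwrite('pics/ov5s.png',np.hstack([draw(s,cog(c,0),(263,180,40),0,5),draw(s,[],(263,180,40),0,5)]))
cv2.imwrite('pics/ov5t.png',np.hstack([draw(t,cog(c,0),(205,178,40),0,5),draw(t,[],(205,178,40),0,5)]))
cv2.imwrite('pics/all5.png',cv2.cvtColor(s['img'],cv2.COLOR_RGB2BGR))
E
```

```text
open 12.73 [0.5141 0.1497 0.0831] [ 0.7  0.4 -0.8] [0.   0.04 0.  ] 1.0
up 13.47 [0.5136 0.1496 0.1992] [-1.   1.2 -0.8] [-0.01  0.04  0.01] 1.0
away 18.07 [ 0.4    -0.1499  0.25  ] [-0.2 -0.5 -0.1] [-0.01 -0.05  0.01] 1.003
```

View pics/ov5s.png

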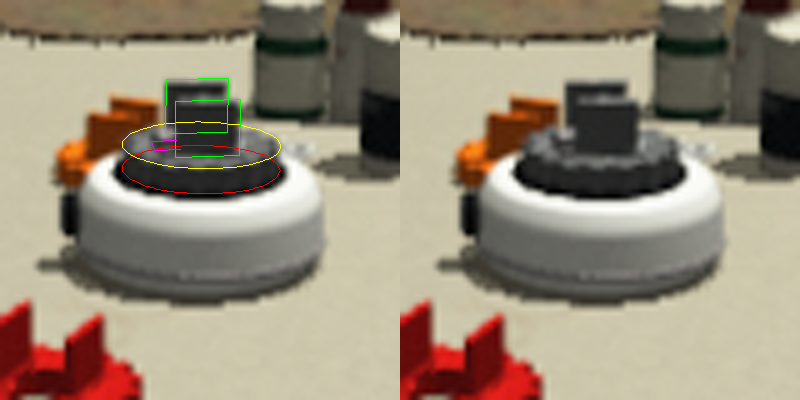

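View pics/ov5t.png

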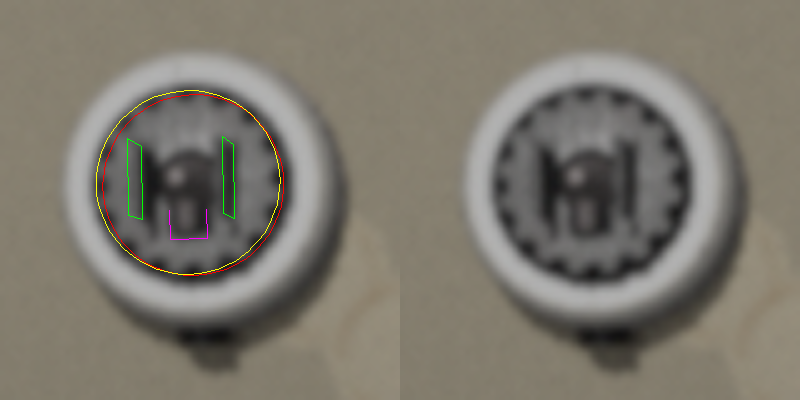

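View pics/all5.png

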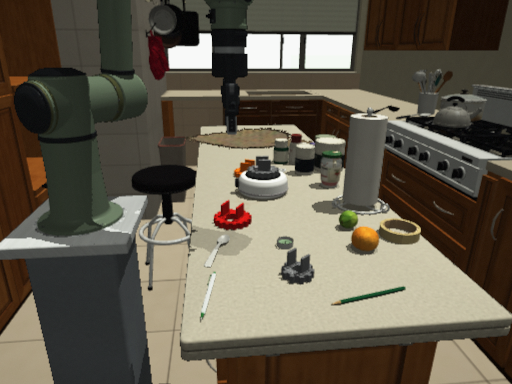

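```bash
python3 - <<'E'
from h import *
st(); sign_off()
E
```

```text
18.18 [ 0.4  -0.15  0.25] [-0.1 -0.   0.1] [-0.02 -0.    0.06] 1.003
the job is handed in; nothing more can be done
```

The large grey cog is on the mixer hub with its keyway over the key, and I have let go of it. I handed the job in at about 18 s, with the gripper open and clear of everything.

**What I did:** I pinched the cog by its wings, lifted it over the hub and turned it to match the key. Then I lowered it until it touched, opened the fingers and moved away. The small cog was not touched.

**Checks that passed:**
- Contact came with the tool 21.5 mm above the seat. The tool was 21.9 mm above the table when I gripped the cog, so it sits fully down to within about half a millimetre.
- The last top picture shows the cog centred on the base, with the key lying inside the keyway on the dial side.
- The last side picture shows the cog level.

**Small disagreements:**
- In the side pictures the cog looked about 1 pixel lower than my model, and about 1.6 pixels while it was held. I put this down to calibration error or a slight slip in the grip.
- While it was held, the cog sat about 1.5 mm off along x, and I corrected for that before lowering it.

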